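Feed a wheel from the gravity lane into the fork jig

ROBOT

A 7-joint arm with a two-finger parallel gripper is mounted at the origin on the work surface. World frame = base frame: x ahead of the robot, y to its left, z up, the work surface at z = 0. Lengths are in m, angles in rad, forces in N, time in s.
With the tool pointing down it reaches from about 0.4 to 0.85 m from the base axis. Payload 4.5 kg.
Tool frame: the origin (TCP) lies at the very end of the fingers, on their centre line; the grasp point (between the pads) lies 19 mm behind it; z points along the fingers, y is the direction in which the jaws open and shut (so a half turn about z gives the same grasp; the last joint's range is limited). The gripper opens to 85 mm and grips with 20 to 120 N. Pads are 22 mm wide; open, the fingers measure 114 mm over their backs; the gripper's body (76 mm by 85 mm) begins 54 mm behind the grasp point. The pads swing forward as they close: fully open they stand 13 mm farther back than shut.
Start: joints at [1.254, 0.689, -0.195, 1.565, 0.157, 0.902, -0.215], TCP at [0.215, -0.587, 0.231] pointing down, gripper open.
Joint ranges: [-3.01, 3.01], [-0.46, 2.08], [-1.47, 1.51], [0.13, 2.56], [-1, 4.14], [0.04, 2.09], [-2.66, 2.66]. Speed limits (rad/s): [2.57, 2.57, 3.14, 3.14, 3.14, 3.14, 3.14].

INTERFACE

Orientations are given as [roll, pitch, yaw] about the fixed x, y, z axes, in that order (R = Rz(yaw) Ry(pitch) Rx(roll)).
In Python, from rig import env gives the robot as it stands.
- The arm moves only by the tool carry_out, never from a script. Its argument "moves" is a list of rows, each a list of 3 entries, a list of its own where there are three numbers: the shift along the world's x, y, z in cm, then the turn, a rotation vector about the world's x, y, z in rad, then the closure in counts, from 0 (fully open) to 255 (shut). A call has 1 to 5 rows; each row is the pose to reach, as a shift and turn from the pose commanded when the call began; what a row does not reach only later rows make up. A row lasts 1/8 s, in which the tool goes at most 62.5 mm and 10.7 degrees, less where a joint would pass 70% of its speed; a pose out of reach is approached as far as the arm can. A call with a gripper value outside its range is refused whole. The fingers move at their own pace and stop on an object; "squeeze" is the grip in N (left out, the last holds). Time passes only in rows, so rows that repeat a pose let the fingers close. It gives the time, the measured TCP pose, the force and the opening at its end, in the units of the state.
- env.state(): the state, without advancing time (a new reading comes with each control period).
- env.grab_frame(name): name is "scene" or "top" or "wrist"; returns a dict with "frame" (480x640x3 uint8, red, green, blue), "vertical_fov" (degrees; the focal length in pixels is half the picture's height over the tangent of half this angle, whatever the lens; pixels are square), "cx", "cy" (the principal point, pixels), "rvec" (rotation vector, rad) and "tvec" (3), from world to camera coordinates, as OpenCV has them. Camera axes: x right, y down, z forward; pixel columns grow to the right and rows downward; lengths in m; the calibration is good to about 2 mm. The wrist camera is an equidistant fisheye: a pixel r from the principal point sees the ray r / f radians off the axis. A picture is of the moment at which its call begins. There is no depth.
- env.job_done(): hands the job in, once; it reports no verdict.
The state is a dict: "time_s": time; "q": joint angles; "dq": joint speeds; "effort": joint torques, N m; "ee_pos": TCP position; "tcp_rot": TCP orientation; "ft_force": force on the tool from outside, world axes, zero at the start; "wrist_torque": the same for the moment, N m; "finger_gap": finger opening in m.
Only numpy, scipy, OpenCV 4.12 (cv2) and the standard library are available. Lean on these libraries where they do the work, as an engineer would, in place of code of your own. Each camera call takes 0.05 s, during which the arm holds its last target.

TASK

Take the front one of the large wheels out of its sloped lane, so that the two behind it roll down to the end stop, and stand it upright in the V of the wooden rest and let go of it. Then take it again across its tread and lower it between the cheeks of the fork jig until it sits down in the saddle, in line with the axle holes, and let go. Leave the other wheels in their lanes and everything else on the bench where it is.

Things in the scene. Friction and masses are not known exactly. Their poses are not given: they have to be found in the camera images.
- big_lane_front (a point): Where the centre of the front wheel lies when it stands against the end stop of the large wheels' lane, 88 mm above the bench. x points level up-lane, away from the robot, y across the lane, z up. Wheels touch, 56 mm centre to centre, stand free above the guides on both faces, and roll down by themselves when there is room.
- big_lane: Large wheels' lane, a fixed wooden chute; origin on the bench under the front place, axes as there. Deck rises along +x at 9 degrees. Two side guides, 32 mm apart inside, 8 mm thick, stand 14 mm above the deck; end stop: 12 mm plate before the front wheel, 32 mm above the deck (4 mm above the wheel's centre). The small wheels' lane is like it, 0.1 to 0.3 m to its left or right.
- big1_center (a point): One of three identical large wheels: grey tyre of 56 mm diameter, 28 mm wide, dark hub flush with its faces, about 0.06 to 0.13 kg; this one stands in front, against the end stop. Point: its centre, half-way up; y is its axle axis, level and across the lane at first; x and z turn as it rolls.
- big2_center (a point): One of three identical large wheels: grey tyre of 56 mm diameter, 28 mm wide, dark hub flush with its faces, about 0.06 to 0.13 kg; second in the lane, touching the front one. Point: its centre; y is its axle axis.
- big3_center (a point): One of three identical large wheels: grey tyre of 56 mm diameter, 28 mm wide, dark hub flush with its faces, about 0.06 to 0.13 kg; third in the lane, touching the second. Point: its centre; y is its axle axis.
- rest_seat (a point): Wooden rest, fixed: a pedestal with a V top on which a large wheel stands upright. Point: centre of a wheel standing in the V, 90 mm above the bench; y along its axle, x the way it would roll. Pedestal and V at most 46 mm along x (less than the wheel), 44 mm along y, nothing higher than 17 mm below this point; foot plate 90 x 70 mm, 14 mm high.
- fork_seat (a point): Centre of the seated wheel in the fork jig, on the axis of its axle holes, 85 mm above the bench; y along the axle (across the cheeks), x the way the wheel would roll. The V saddle is at most 46 mm along x, nothing of it higher than 17 mm below this point.
- fork: Fixed wooden fork jig; origin on the bench under fork_seat, same axes. Base 110 x 100 mm, 16 mm high. Two cheeks 36 mm apart inside, 10 mm thick, 36 mm long along x, top 118 mm above the bench (5 mm over the seated wheel), so no fingers fit at the wheel's faces; its tread stands out 10 mm beyond the cheeks at both ends.
- small1_center (a point): One of three identical small wheels, 40 mm diameter, 20 mm wide, otherwise like the large ones, standing in a like lane of their own; stays where it is. Point: its centre.
- small2_center (a point): One of three identical small wheels, 40 mm diameter, 20 mm wide, otherwise like the large ones, standing in a like lane of their own; stays where it is. Point: its centre.
- small3_center (a point): One of three identical small wheels, 40 mm diameter, 20 mm wide, otherwise like the large ones, standing in a like lane of their own; stays where it is. Point: its centre.
- hammer: Bystander: hammer lying down, 260 mm long, 60 to 80 mm wide head, 26 mm high. Origin on the bench under its middle, x along it to the head.
- screwdriver: Bystander: screwdriver, 200 mm long, 26 mm thick handle. Origin on the bench under its middle, x along it to the tip.
- glue: Bystander: standing white bottle, 52 mm diameter, 150 mm high. Origin at the centre of its underside.
- jar: Bystander: standing clear jar with steel lid, 52 mm diameter, 60 mm high. Origin at the centre of its underside.
- offcut: Bystander: wood offcut 130 x 45 x 30 mm. Origin at the centre of its underside, x along it.
- bracket: Bystander: steel angle bracket 60 x 50 mm, 44 mm high. Origin at the centre of its underside.
Not all that is in view belongs to the job. What is shaped like the part that bears big2_center but orange or purple is not meant.

How it is judged:
On the way, in this order (a step that is already met when the one before it is completed fails the run):
1. the front large wheel is out of its lane and the two behind it have rolled down to the end stop (distance between big2_center and big_lane_front below 0.008 m and distance between big3_center and big_lane_front between 0.048 and 0.068 m and distance between big1_center and big_lane_front above 0.045 m), for 0.2 s.
2. that wheel stands upright in the V of the rest, let go of and at rest (distance between big1_center and rest_seat below 0.014 m and angle between the y axis of big1_center and the y axis of rest_seat, either way round below 0.35 rad and linear speed of big1 below 0.02 m/s and contact force between the fingers and big1 below 0.2 N), for 0.3 s.
At the end, for the whole second after the job is handed in: The first front wheel sits in the fork jig, centre within 7 mm of the axle-hole point, axle within 0.2 rad of the jig's, at rest and released; the second large wheel is at the end stop (centre within 8 mm of the front place), the third right behind it (48 to 68 mm from the front place) (distance between big1_center and fork_seat below 0.007 m and angle between the y axis of big1_center and the y axis of fork_seat, either way round below 0.2 rad and linear speed of big1 below 0.02 m/s and distance between big2_center and big_lane_front below 0.008 m and distance between big3_center and big_lane_front between 0.048 and 0.068 m and contact force between the fingers and big1 below 0.2 N); the robot touches nothing.
It fails at once if a small wheel was moved by more than 15 mm (distance of any of small1_center, small2_center, small3_center from where it was at the start of the episode above 0.015 m).
It fails at once if a large wheel other than the front one was taken out of its lane (distance of any of big2_center, big3_center from where it was at the start of the episode above 0.09 m).
It fails at once if a bystander on the bench was moved by more than 30 mm (distance of any of hammer, screwdriver, glue, jar, offcut, bracket from where it was at the start of the episode above 0.03 m).
It also fails if it takes over 59 s, if anything falls off the work surface, if the arm or the gripper's body presses on something with over 40 N, if the wrist force passes 120 N, or if a joint passes its speed limit or range.

## Working session

There is one attempt and no reset: what is moved stays moved. The work goes in short steps, Python scripts to look and compute and a tool call to move; the robot and the scene stay as the last step left them, time stands still between calls to the robot, and variables do not carry over. Pictures are saved under pics/ and viewed, and the job is handed in when it is done.

Besides the shell and the picture viewer there is one more tool, called by a JSON object that holds its "name" and its "arguments", one argument or row to a line. carry_out: Moves the arm, as the interface text tells. Its arguments: {"type":"object","properties":{"moves":{"type":"array"},"squeeze":{"type":"number"}},"required":["moves"]}

```bash
ls; mkdir -p pics
cat > h.py <<'E'
import numpy as np, cv2, json
from rig import env
def grab(n,fn):
    d=env.grab_frame(n); cv2.imwrite('pics/'+fn+'.png',d['frame'][:,:,::-1]); 
    np.savez('pics/'+fn+'.npz',**d); return d
def load(fn):
    return dict(np.load('pics/'+fn+'.npz'))
def cam(d):
    R=cv2.Rodrigues(np.array(d['rvec'],float))[0]; t=np.array(d['tvec'],float).ravel()
    f=240/np.tan(np.radians(float(d['vertical_fov']))/2)
    return R,t,f,float(d['cx']),float(d['cy'])
def proj(d,P):
    R,t,f,cx,cy=cam(d); p=np.atleast_2d(P)@R.T+t
    return np.c_[f*p[:,0]/p[:,2]+cx,f*p[:,1]/p[:,2]+cy]
def ray(d,u,v,fish=False):
    R,t,f,cx,cy=cam(d)
    if fish:
        r=np.hypot(u-cx,v-cy); a=r/f; k=np.array([(u-cx)/r*np.sin(a),(v-cy)/r*np.sin(a),np.cos(a)])
    else: k=np.array([(u-cx)/f,(v-cy)/f,1.])
    return -R.T@t, R.T@k
def atz(d,u,v,z,fish=False):
    o,k=ray(d,u,v,fish); return o+k*(z-o[2])/k[2]
def crop(fn,out,x0,y0,x1,y1,s):
    im=cv2.imread('pics/'+fn+'.png')[y0:y1,x0:x1]; cv2.imwrite('pics/'+out+'.png',cv2.resize(im,None,fx=s,fy=s,interpolation=cv2.INTER_CUBIC))
E
python3 - <<'E'
from h import *
for n in ['scene','top','wrist']:
    d=grab(n,n+'0'); R,t,f,cx,cy=cam(d); print(n,-R.T@t,f,cx,cy,R[2])
print(env.state())
E
```

```text
pics
scene [ 0.8754205  -0.53943371  0.8568268 ] 470.1869646902422 315.588874523296 242.65143673106294 [-0.32089399  0.59140975 -0.73977129]
top [0.38906783 0.09939858 1.1391992 ] 528.7288648345218 315.78112221544404 230.2082476107452 [ 0.1189177  -0.01884637 -0.99272524]
wrist [ 0.2899954  -0.55984399  0.37234786] 371.64829954431775 316.8554548181511 238.47338201954628 [-0.29562837 -0.10685864 -0.94930769]
{'time_s': 0.15, 'q': array([ 1.25383077,  0.68979338, -0.19453741,  1.56610828,  0.15730123,
        0.90250303, -0.21509105]), 'dq': array([-0.00173662, -0.00194239,  0.00030031, -0.00127199, -0.00164496,
       -0.0004239 , -0.00020849]), 'effort': array([-1.40183511e-03, -5.39933038e+01, -1.26841575e+00, -1.58716428e+01,
        9.24574386e-03,  6.51505732e-03,  4.49301012e-06]), 'ee_pos': array([ 0.21455902, -0.58648622,  0.23066641]), 'tcp_rot': array([-3.14017455e+00,  9.99827993e-05,  3.50848816e-01]), 'ft_force': array([ 0.48994356, -0.55718367,  0.40088923]), 'wrist_torque': array([-0.05247784,  0.03197278,  0.01597617]), 'finger_gap': 0.08490705889551876}
```

View pics/scene0.png

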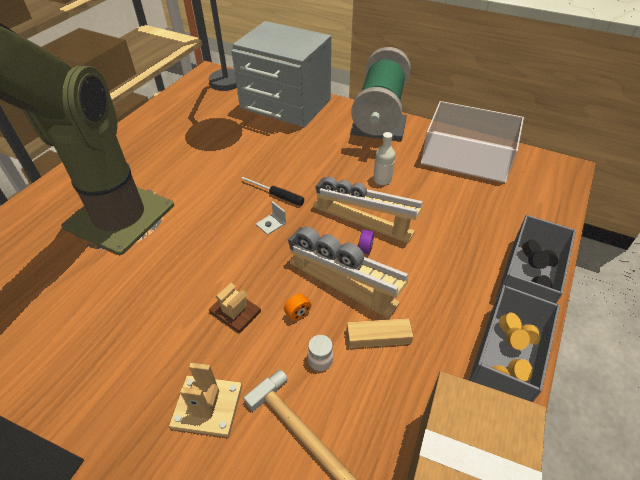

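View pics/top0.png

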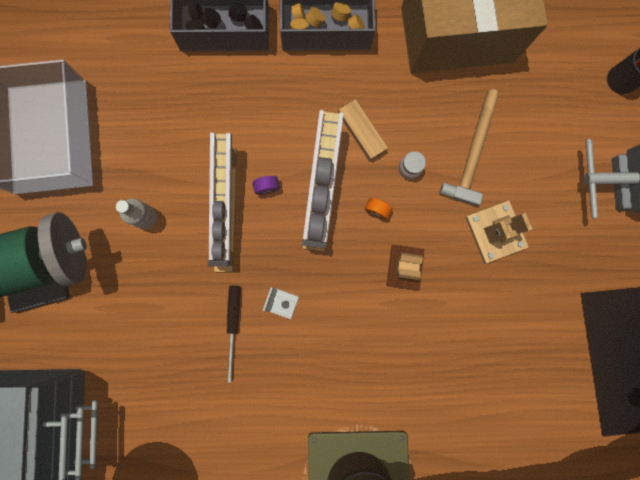

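View pics/wrist0.png

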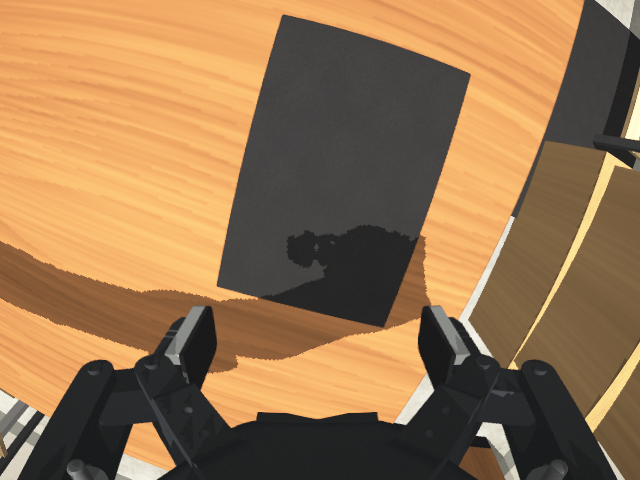

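The scene view shows the large grey wheels in the lane at (303,239), (326,247) and (349,255). The small ones are at (328,186), (343,190) and (358,192), the orange decoy at (297,306) and the purple one at (366,241). Dark and orange pieces lie in the bins. The rest is at (234,303) and the fork at (203,395). I'll take closer crops.

Run:
```python
from h import *
crop('scene0','s_lane',270,210,420,320,5)
crop('top0','t_lane',290,100,390,260,4)
crop('scene0','s_jig',160,275,310,440,4.5)if 0 else crop('scene0','s_jig',160,275,310,440,3.6)
crop('top0','t_jig',380,180,540,300,5)
```

```text
(no output)
```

View pics/s_lane.png

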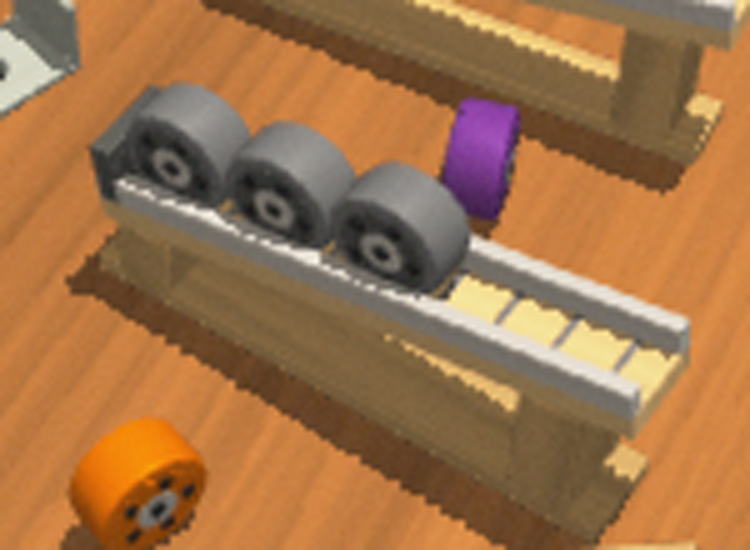

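View pics/t_lane.png

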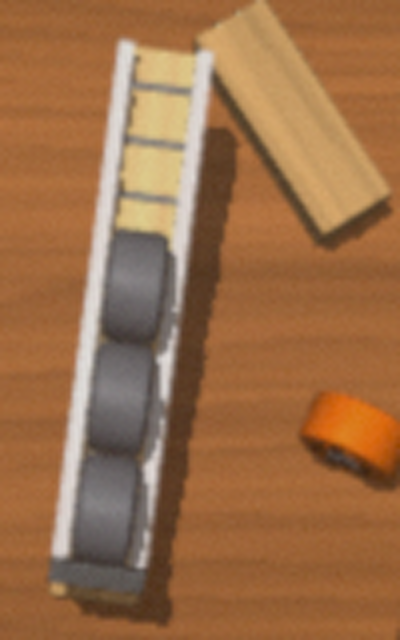

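View pics/s_jig.png

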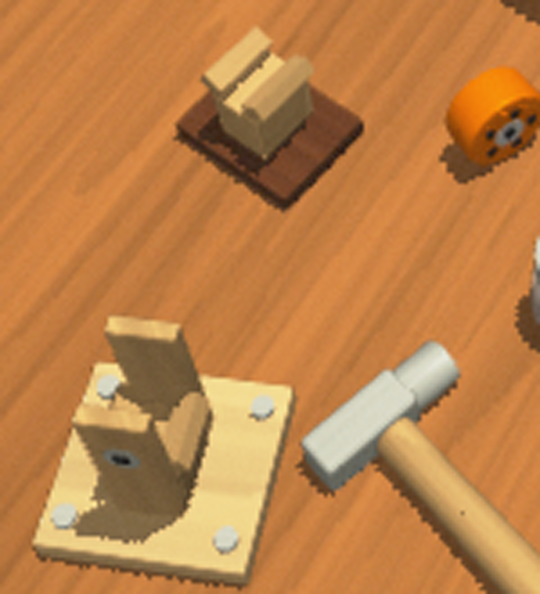

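View pics/t_jig.png

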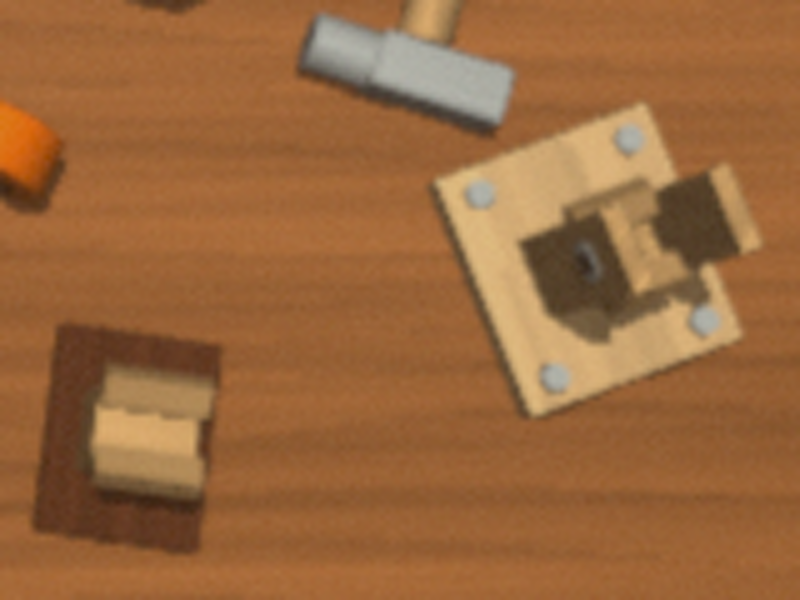

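The front big wheel is the grey one at scene (304,244), next to the dark end stop; its size and colour match the description. Next I'll fit the poses of the lane, the rest and the fork.

```bash
cat > fit.py <<'E'
from h import *
from scipy.optimize import least_squares
S=load('scene0');T=load('top0')
def c2s(p,o,s): return np.array(p)/s+np.array(o)
# hub faces
hubs=[c2s(p,(270,210),5) for p in [(172,170),(273,210),(380,252)]]
z=[.088+.056*k*np.sin(np.radians(9)) for k in range(3)]
P=[atz(S,*h,zz) for h,zz in zip(hubs,z)]
print('hub faces',np.round(P,4), np.linalg.norm(P[1]-P[0]),np.linalg.norm(P[2]-P[1]))
v=P[2]-P[0]; yaw=np.arctan2(v[1],v[0]); print('lane yaw',yaw)
print('center', P[0]+.014*np.array([-np.sin(yaw),np.cos(yaw),0]))
# top view: stop plate & wheels
for n,p in dict(stopL=(50,562),stopR=(145,570),w1mid=(107,508)).items():
    print(n,atz(T,*c2s(p,(290,100),4),.088))
def rect(d,pts,o,s,z):
    return [atz(d,*c2s(p,o,s),z) for p in pts]
print('rest top'); R=rect(T,[(65,325),(220,347),(197,552),(35,530)],(380,180),5,.014); print(np.round(R,4),np.mean(R,0)); e=R[1]-R[2]; print(np.linalg.norm(e),np.linalg.norm(R[0]-R[1]),np.arctan2(e[1],e[0]))
print('fork top'); R=rect(T,[(435,182),(643,105),(740,335),(530,417)],(380,180),5,.016); print(np.round(R,4),np.mean(R,0)); 
for i in range(4):
    e=R[(i+1)%4]-R[i]; print(np.linalg.norm(e),np.arctan2(e[1],e[0]))
print('rest scene'); R=rect(S,[(178,130),(285,207),(363,128),(262,60)],(160,275),3.6,.014); print(np.round(R,4),np.mean(R,0)); 
for i in range(4):
    e=R[(i+1)%4]-R[i]; print(np.linalg.norm(e),np.arctan2(e[1],e[0]))
print('fork scene'); R=rect(S,[(96,363),(296,388),(247,577),(35,548)],(160,275),3.6,.016); print(np.round(R,4),np.mean(R,0)); 
for i in range(4):
    e=R[(i+1)%4]-R[i]; print(np.linalg.norm(e),np.arctan2(e[1],e[0]))
E
python3 fit.py
```

```text
hub faces [[0.5218 0.0604 0.088 ]
 [0.5755 0.053  0.0968]
 [0.6293 0.0457 0.1055]] 0.054960454472999264 0.054942905442256974
lane yaw -0.1362164157106403
center [0.52370382 0.07430411 0.088     ]
stopL [0.49464834 0.10629064 0.088     ]
stopR [0.48997749 0.05891041 0.088     ]
w1mid [0.52143941 0.07739941 0.088     ]
rest top
[[ 0.4897 -0.0869  0.014 ]
 [ 0.4793 -0.1531  0.014 ]
 [ 0.3923 -0.1398  0.014 ]
 [ 0.4026 -0.0712  0.014 ]] [ 0.44097765 -0.11276818  0.014     ]
0.08807102899637051 0.06706769470997963 -0.1514599070041222
fork top
[[ 0.5492 -0.2486  0.016 ]
 [ 0.5817 -0.341   0.016 ]
 [ 0.4812 -0.3769  0.016 ]
 [ 0.4473 -0.2844  0.016 ]] [ 0.5148596  -0.31272204  0.016     ]
0.09788331802515678 -1.2320179879227489
0.10681428194130414 -2.798076184400169
0.0985582967479738 1.9213383917159723
0.10797259064449118 0.3372773907140356
rest scene
[[ 0.399  -0.1451  0.014 ]
 [ 0.4857 -0.16    0.014 ]
 [ 0.4966 -0.0934  0.014 ]
 [ 0.4144 -0.0793  0.014 ]] [ 0.44892308 -0.11947297  0.014     ]
0.08788148083730798 -0.170408104890332
0.06751791142264572 1.4076401921577533
0.08345082048656978 2.972346872840004
0.06753423174339021 -1.7995944269032114
fork scene
[[ 0.4504 -0.2878  0.016 ]
 [ 0.5538 -0.2504  0.016 ]
 [ 0.5874 -0.344   0.016 ]
 [ 0.4855 -0.3809  0.016 ]] [ 0.51927137 -0.31578555  0.016     ]
0.10994481021194326 0.34699986234932656
0.09942423958444724 -1.2260379205632959
0.10834522945676052 -2.794459624309143
0.0994479477745555 1.9316403241057225
```

{"name": "carry_out", "arguments": {
  "moves": [
    [[2.6, 5.6, 0], [0, 0, -0.05], 0],
    [[5.2, 11.2, 0], [0, 0, -0.1], 0],
    [[7.8, 16.8, 0], [0, 0, -0.15], 0],
    [[10.4, 22.4, 0], [0, 0, -0.2], 0],
    [[13, 28, 0], [0, 0, -0.25], 0]
  ],
  "squeeze": 40
}}

```text
time_s: 0.78
ee_pos: [0.3455, -0.3051, 0.2314]
tcp_rot: [3.141, -0.001, 0.099]
ft_force: [0.3, -0.2, 0.1]
finger_gap: 0.0855
```

{"name": "carry_out", "arguments": {
  "moves": [
    [[2.6, 5.6, 0], [0, 0, -0.05], 0],
    [[5.2, 11.2, 0], [0, 0, -0.1], 0],
    [[7.8, 16.8, 0], [0, 0, -0.15], 0],
    [[10.4, 22.4, 0], [0, 0, -0.2], 0],
    [[13, 28, 0], [0, 0, -0.236], 0]
  ]
}}

```text
time_s: 1.4
ee_pos: [0.4755, -0.0251, 0.2313]
tcp_rot: [3.141, -0.0, -0.136]
ft_force: [0.7, -0.5, -0.2]
finger_gap: 0.0854
```

{"name": "carry_out", "arguments": {
  "moves": [
    [[2.4, 5, 0], [0, 0, 0], 0],
    [[4.8, 10.1, 0], [0, 0, 0], 0],
    [[4.8, 10.1, 0], [0, 0, 0], 0],
    [[4.8, 10.1, 0], [0, 0, 0], 0]
  ]
}}

```text
time_s: 1.9
ee_pos: [0.5222, 0.0734, 0.231]
tcp_rot: [3.14, 0.001, -0.135]
ft_force: [-0.5, -0.8, 0.9]
finger_gap: 0.0856
```

Run:
```python
from h import *
for n in ['scene','top','wrist']: grab(n,n+'1')
s=env.state();print(s['time_s'],s['ee_pos'],s['tcp_rot'],s['q'],s['ft_force'])
```

```text
2.05 [0.52226534 0.07217013 0.23130464] [ 3.14046742e+00  5.70633117e-04 -1.37907922e-01] [-0.24844937  0.55965866  0.03688591  1.86626223 -0.02849066  0.71710533
 -1.90439685] [ 0.35454505  0.42330417 -1.12080256]
```

View pics/wrist1.png

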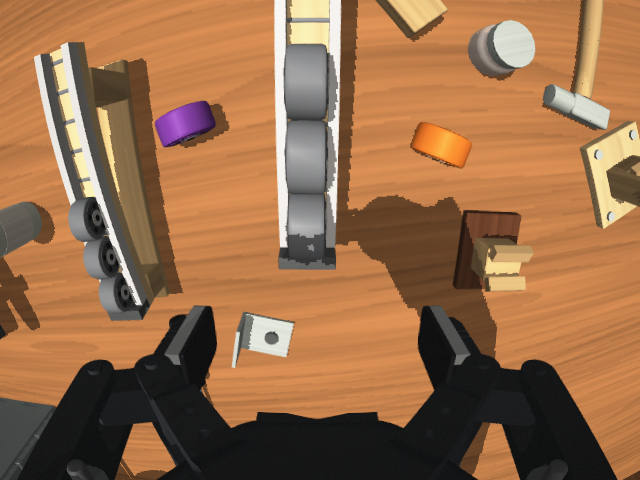

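View pics/scene1.png

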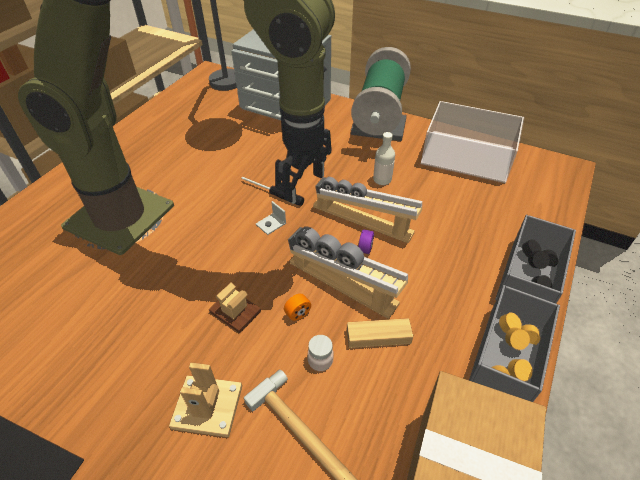

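Run:
```python
from h import *
crop('wrist1','w1a',260,170,360,280,5)
crop('wrist1','w1b',440,190,560,310,5)
crop('wrist1','w1c',570,110,640,240,4.5)
```

```text
(no output)
```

View pics/w1a.png

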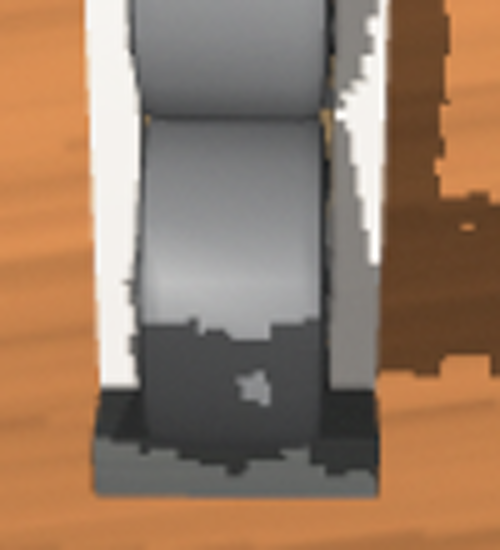

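View pics/w1b.png

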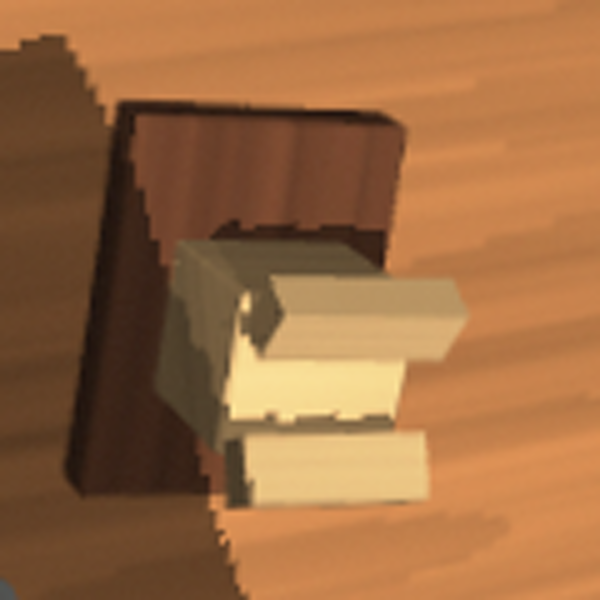

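View pics/w1c.png

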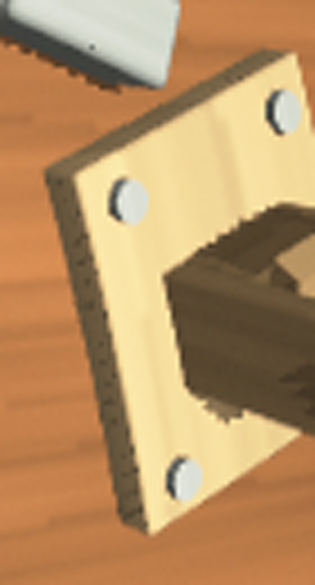

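Run:
```python
from h import *
W=load('wrist1')
def c(p,o,s): return np.array(p)/s+np.array(o)
a=lambda p,z:atz(W,*c(p,(260,170),5),z,True)
o,k=ray(W,306,210,True); print('cam',o,k/np.linalg.norm(k))
for n,p,z in [('w1L',(143,200),.114),('w1R',(322,200),.114),('w1Lb',(145,140),.112),('w1Rb',(322,140),.112),('contact12',(235,118),.0924),
  ('gL',(88,10),.078+.011),('gR',(388,10),.078+.011),('gL2',(99,380),.0745),('gR2',(378,380),.0745),('stopL',(94,495),.09),('stopR',(378,495),.09)]:
    print(n,np.round(a(p,z),4))
b=lambda p,z,o=(440,190),s=5:atz(W,*c(p,o,s),z,True)
R=[b(p,.014) for p in [(132,108),(406,128)]]; print('rest',np.round(R,4))
print(np.round([b((85,493),.014)],4))
R=[b(p,.016,(570,110),4.5) for p in [(76,180),(296,52),(150,533)]];print('fork',np.round(R,4))
e=R[1]-R[0];print(np.linalg.norm(e),np.arctan2(e[1],e[0])); e=R[0]-R[2];print(np.linalg.norm(e),np.arctan2(e[1],e[0])); print('ctr',(R[1]+R[2])/2)
```

```text
cam [0.60178501 0.06051434 0.37293823] [-0.23515266  0.05962745 -0.97012772]
w1L [0.5408 0.0888 0.114 ]
w1R [0.5372 0.0634 0.114 ]
w1Lb [0.549  0.0874 0.112 ]
w1Rb [0.5455 0.0622 0.112 ]
contact12 [0.5466 0.0751 0.0924]
gL [0.566  0.0953 0.089 ]
gR [0.5595 0.0496 0.089 ]
gL2 [0.5013 0.1056 0.0745]
gR2 [0.4948 0.0584 0.0745]
stopL [0.4867 0.1076 0.09  ]
stopR [0.4803 0.061  0.09  ]
rest [[ 0.4917 -0.084   0.014 ]
 [ 0.4791 -0.1528  0.014 ]]
[[ 0.4029 -0.0728  0.014 ]]
fork [[ 0.5484 -0.2484  0.016 ]
 [ 0.5825 -0.3413  0.016 ]
 [ 0.4479 -0.2847  0.016 ]]
0.09898333720338999 -1.2185264834207814
0.106784204680777 0.3463268779715105
ctr [ 0.51524596 -0.31299223  0.016     ]
```

Wrist and top cameras agree to under 1 mm: rest (0.441,-0.113) and fork (0.515,-0.313). The scene camera is off by 5–8 mm. I put the front wheel at about (0.521,0.078), lane yaw -0.14.

{"name": "carry_out", "arguments": {
  "moves": [
    [[-0.1, 0.45, -5], [0, 0, 0], 0],
    [[-0.1, 0.45, -9], [0, 0, 0], 0],
    [[-0.1, 0.45, -9], [0, 0, 0], 0],
    [[-0.1, 0.45, -9], [0, 0, 0], 0]
  ]
}}

```text
time_s: 2.55
ee_pos: [0.5226, 0.0778, 0.1426]
tcp_rot: [-3.141, -0.002, -0.137]
ft_force: [0.9, 0.7, 0.1]
finger_gap: 0.0854
```

Run:
```python
from h import *
grab('wrist','wrist2'); grab('top','top2')
s=env.state();print(s['time_s'],s['ee_pos'],s['tcp_rot'],s['ft_force'])
```

```text
2.65 [0.52310123 0.07829157 0.14306337] [-3.1407035  -0.00326189 -0.13604383] [-0.46099037  0.20261007  0.33370913]
```

View pics/wrist2.png

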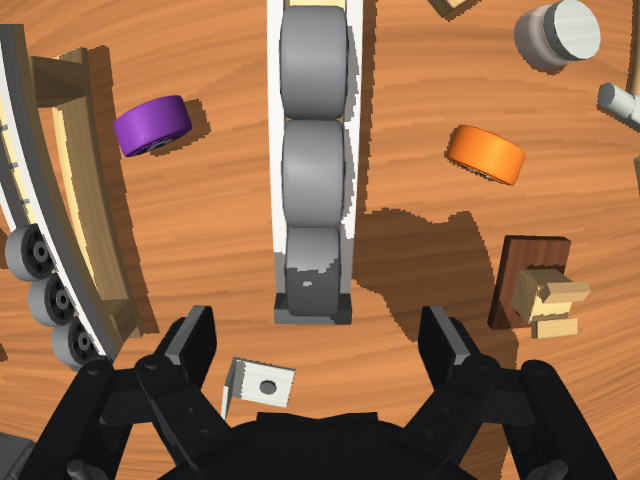

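Run:
```python
from h import *
W=load('wrist2')
for u,v,z in [(313,228,.0924),(286,250,.114),(341,250,.114),(314,120,.101),(279,323,.09),(351,323,.09)]:
    print(u,v,np.round(atz(W,u,v,z,True),4))
R,t,f,cx,cy=cam(W); print(-R.T@t)
```

```text
313 228 [0.5455 0.0758 0.0924]
286 250 [0.5425 0.0893 0.114 ]
341 250 [0.5389 0.0627 0.114 ]
314 120 [0.6023 0.0673 0.101 ]
279 323 [0.4879 0.1048 0.09  ]
351 323 [0.482  0.0614 0.09  ]
[0.60188918 0.06608426 0.28449924]
```

{"name": "carry_out", "arguments": {
  "moves": [
    [[-0.2, 0.05, -4], [0, 0, 0], 0],
    [[-0.2, 0.05, -6.4], [0, 0, 0], 0],
    [[-0.2, 0.05, -6.4], [0, 0, 0], 0]
  ]
}}

```text
time_s: 3.02
ee_pos: [0.5196, 0.079, 0.0773]
tcp_rot: [3.141, 0.001, -0.135]
ft_force: [-0.3, -0.4, -0.6]
finger_gap: 0.0853
```

{"name": "carry_out", "arguments": {
  "moves": [
    [[0, 0, 0], [0, 0, 0], 200],
    [[0, 0, 0], [0, 0, 0], 220],
    [[0, 0, 0], [0, 0, 0], 220],
    [[0, 0, 0], [0, 0, 0], 220],
    [[0, 0, 0], [0, 0, 0], 220]
  ],
  "squeeze": 40
}}

```text
time_s: 3.65
ee_pos: [0.5203, 0.0791, 0.0781]
tcp_rot: [-3.141, -0.001, -0.135]
ft_force: [-0.7, 0.1, 6.3]
finger_gap: 0.0278
```

Run:
```python
from h import *
grab('wrist','wrist3'); grab('scene','scene3')
s=env.state();print(s['time_s'],s['ee_pos'],s['tcp_rot'],s['ft_force'],s['finger_gap'])
crop('scene3','s3',230,130,390,270,5)
```

```text
3.75 [0.5203294  0.07904784 0.07814769] [-3.14133031e+00 -1.34626326e-03 -1.35346861e-01] [-2.42829044 -0.62399054  6.25514717] 0.027581856594976955
```

View pics/wrist3.png

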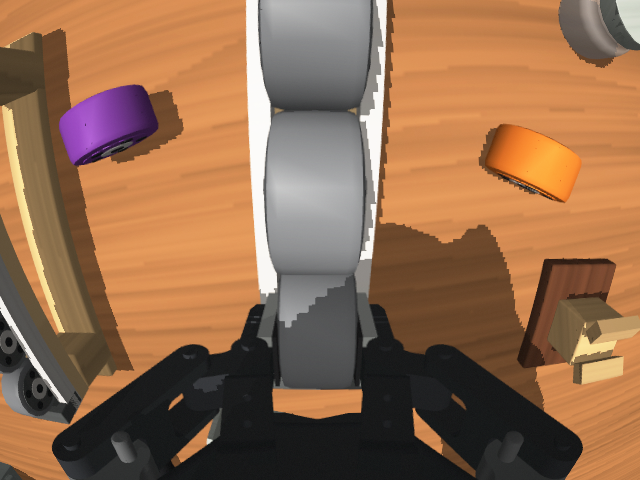

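View pics/s3.png

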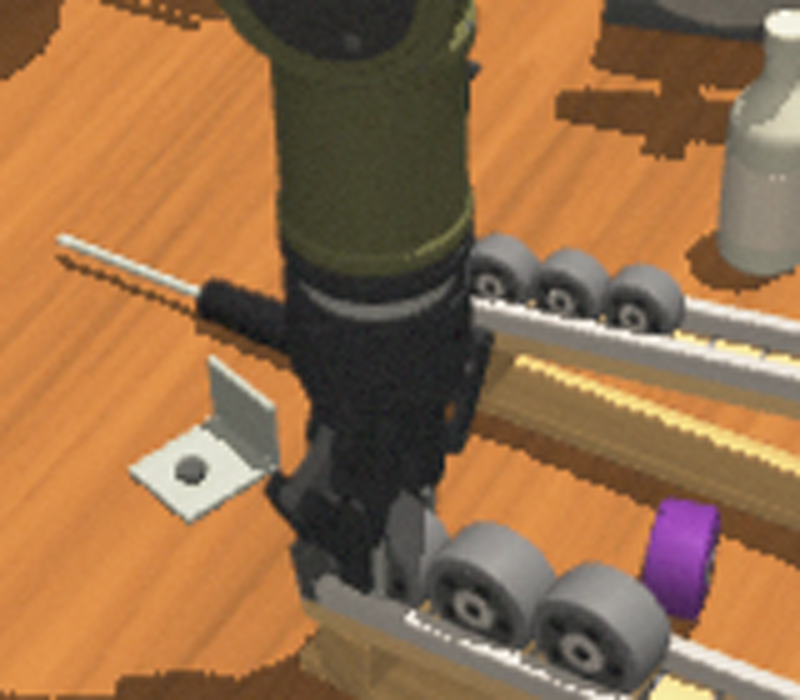

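The wheel is gripped on its faces (gap 27.6 mm, which matches 28 mm). A light 6 N upward force suggests the tips are touching the guide tops. Lifting straight up.

{"name": "carry_out", "arguments": {
  "moves": [
    [[0, 0, 1.5], [0, 0, 0], 220],
    [[0, 0, 5], [0, 0, 0], 220],
    [[0, 0, 10], [0, 0, 0], 220],
    [[0, 0, 12], [0, 0, 0], 220],
    [[0, 0, 12], [0, 0, 0], 220]
  ]
}}

```text
time_s: 4.38
ee_pos: [0.5207, 0.0792, 0.1993]
tcp_rot: [-3.14, -0.004, -0.135]
ft_force: [-0.1, 0.7, -0.9]
finger_gap: 0.0278
```

{"name": "carry_out", "arguments": {
  "moves": [
    [[0, -4, 0], [0, 0, 0], 220],
    [[-2, -9, 0], [0, 0, 0], 220],
    [[-4, -14, 0], [0, 0, 0], 220],
    [[-6, -17, 0], [0, 0, -0.02], 220],
    [[-8, -19.1, 0], [0, 0, -0.02], 220]
  ]
}}

```text
time_s: 5.0
ee_pos: [0.4379, -0.1135, 0.1963]
tcp_rot: [3.141, 0.003, -0.157]
ft_force: [-0.3, -0.6, -0.5]
finger_gap: 0.0273
```

Run:
```python
from h import *
for n in ['wrist','top','scene']: grab(n,n+'4')
s=env.state();print(s['time_s'],s['ee_pos'],s['tcp_rot'],s['ft_force'],s['finger_gap'])
```

```text
5.15 [ 0.43779566 -0.11296839  0.19648497] [ 3.14110568  0.00327451 -0.1581725 ] [ 0.85094251  0.41161388 -0.71321908] 0.02728449589057795
```

View pics/wrist4.png

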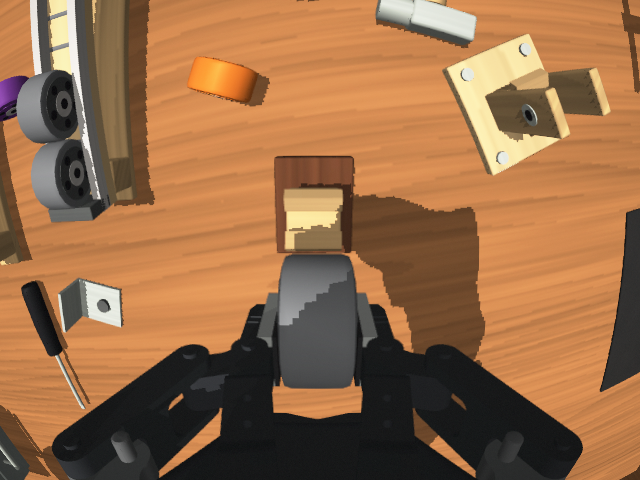

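View pics/scene4.png

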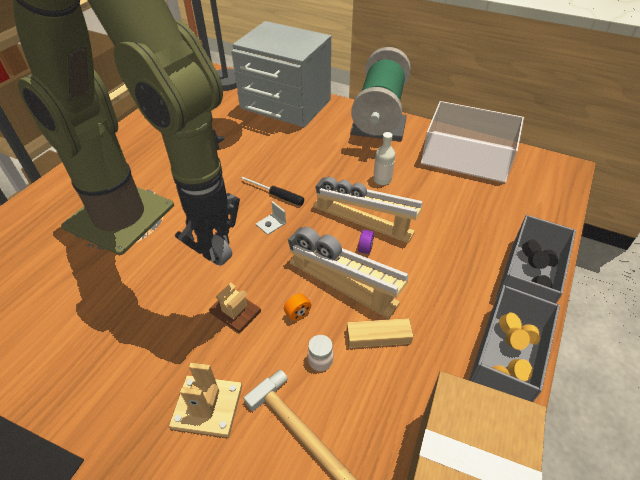

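View pics/top4.png

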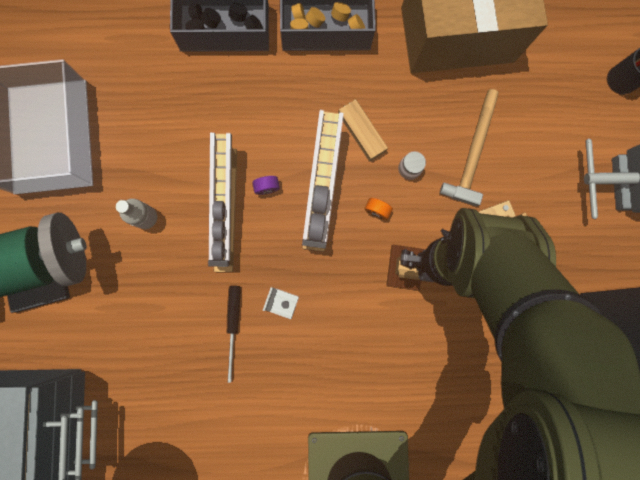

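Run:
```python
from h import *
crop('wrist4','w4',260,145,370,265,5)
crop('wrist4','w4f',430,20,640,190,3.8)
```

```text
(no output)
```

View pics/w4.png

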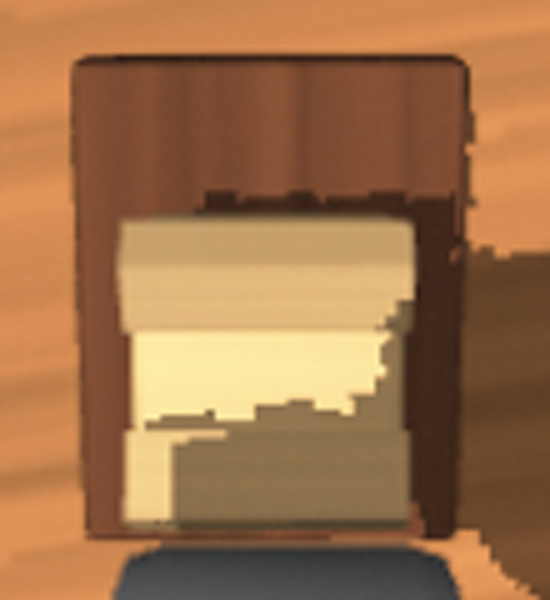

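View pics/w4f.png

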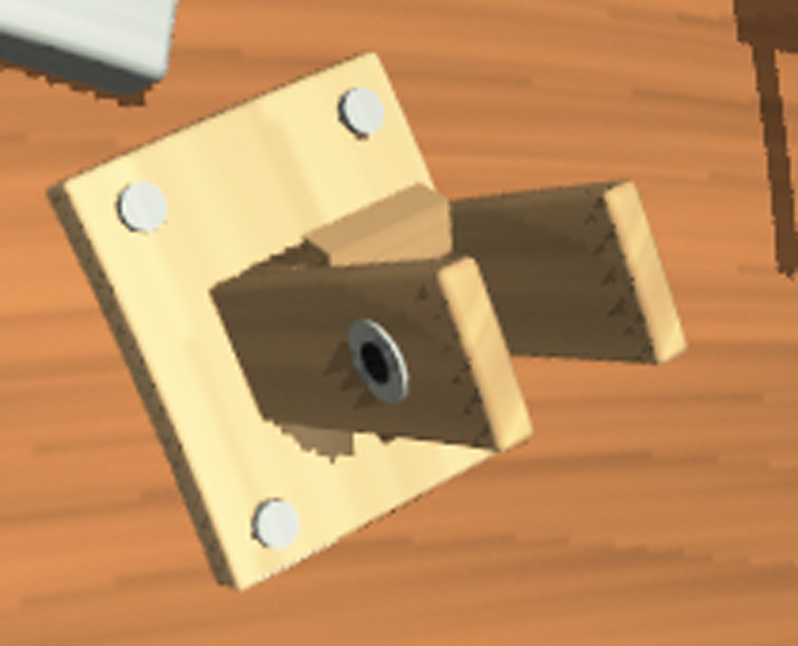

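Run:
```python
from h import *
W=load('wrist4')
def c(p,o,s): return np.array(p)/s+np.array(o)
b=lambda p,z,o=(260,145),s=5:atz(W,*c(p,o,s),z,True)
R=[b(p,.014) for p in [(76,58),(467,58),(458,535),(86,535)]];print('plate',np.round(R,4),np.mean(R,0))
R=[b(p,.073) for p in [(119,265),(415,265),(409,432),(124,430)]];print('V?',np.round(R,4),np.mean(R,0))
o=(430,20);s=3.8
R=[b(p,.118,o,s) for p in [(455,262),(515,445),(620,185),(672,358)]];print('cheektops mid',np.round(R,4),np.mean(R,0))
e=R[0]-R[1];print(np.arctan2(e[1],e[0]),np.linalg.norm(e)); e=R[2]-R[3];print(np.arctan2(e[1],e[0]),np.linalg.norm(e)); m=(R[0]+R[1]-R[2]-R[3])/2; print(np.linalg.norm(m),np.arctan2(m[1],m[0])-np.pi/2)
R=[b(p,.016,o,s) for p in [(65,183),(377,52),(238,590)]];print('base',np.round(R,4),(R[1]+R[2])/2)
# corners of cheek tops
R=[b(p,.118,o,s) for p in [(440,268),(470,258),(530,440),(500,452),(607,190),(632,182),(686,348),(657,364)]];print(np.round(R,4),np.mean(R,0))
```

```text
plate [[ 0.4908 -0.0864  0.014 ]
 [ 0.4801 -0.1538  0.014 ]
 [ 0.3925 -0.1405  0.014 ]
 [ 0.4034 -0.0719  0.014 ]] [ 0.44167565 -0.11313786  0.014     ]
V? [[ 0.4647 -0.0946  0.073 ]
 [ 0.4579 -0.1372  0.073 ]
 [ 0.4328 -0.1328  0.073 ]
 [ 0.4398 -0.0908  0.073 ]] [ 0.44878322 -0.11384224  0.073     ]
cheektops mid [[ 0.5241 -0.2846  0.118 ]
 [ 0.4907 -0.2957  0.118 ]
 [ 0.5393 -0.3282  0.118 ]
 [ 0.5061 -0.339   0.118 ]] [ 0.51505296 -0.31186851  0.118     ]
0.3223661559569493 0.03514994974934883
0.31390117588043365 0.03490448972256547
0.04608982201021831 0.33903408835120796
base [[ 0.5494 -0.2484  0.016 ]
 [ 0.582  -0.3414  0.016 ]
 [ 0.4474 -0.2838  0.016 ]] [ 0.51471207 -0.31258287  0.016     ]
[[ 0.523  -0.281   0.118 ]
 [ 0.5248 -0.2881  0.118 ]
 [ 0.4915 -0.2995  0.118 ]
 [ 0.4896 -0.292   0.118 ]
 [ 0.5382 -0.3245  0.118 ]
 [ 0.5401 -0.3317  0.118 ]
 [ 0.5081 -0.3433  0.118 ]
 [ 0.505  -0.3345  0.118 ]] [ 0.51501985 -0.31182084  0.118     ]
```

{"name": "carry_out", "arguments": {
  "moves": [
    [[0.35, 0, -4], [0, 0, 0], 220],
    [[0.35, 0, -8], [0, 0, 0], 220],
    [[0.35, 0, -10.5], [0, 0, 0], 220],
    [[0.35, 0, -11.2], [0, 0, 0], 220],
    [[0.35, 0, -11.4], [0, 0, 0], 220]
  ]
}}

```text
time_s: 5.78
ee_pos: [0.4438, -0.1113, 0.0831]
tcp_rot: [-3.141, 0.0, -0.154]
ft_force: [0.6, -0.7, -1.1]
finger_gap: 0.0272
```

Run:
```python
from h import *
for n in ['wrist','scene']: grab(n,n+'5')
s=env.state();print(s['time_s'],s['ee_pos'],s['tcp_rot'],s['ft_force'],s['finger_gap'])
crop('scene5','s5',170,180,290,340,5)if 0 else crop('scene5','s5',160,200,290,340,4.2)
```

```text
5.875 [ 0.44393511 -0.11173124  0.08381844] [-3.14152741e+00 -1.19176172e-03 -1.54665070e-01] [-0.66849518 -0.24785468 -0.99850076] 0.027404176858709352
```

View pics/s5.png

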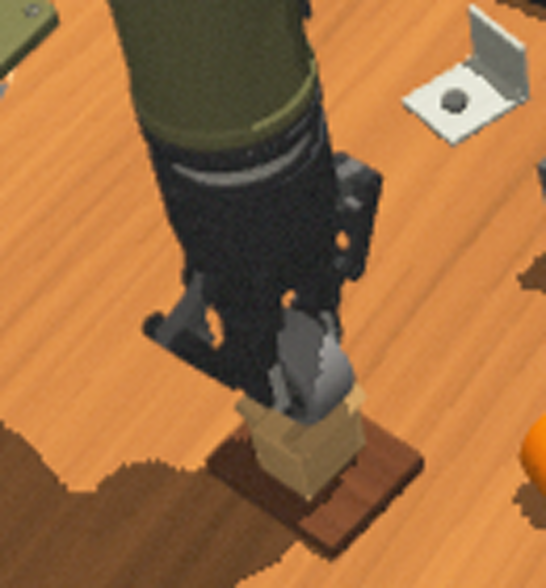

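View pics/wrist5.png

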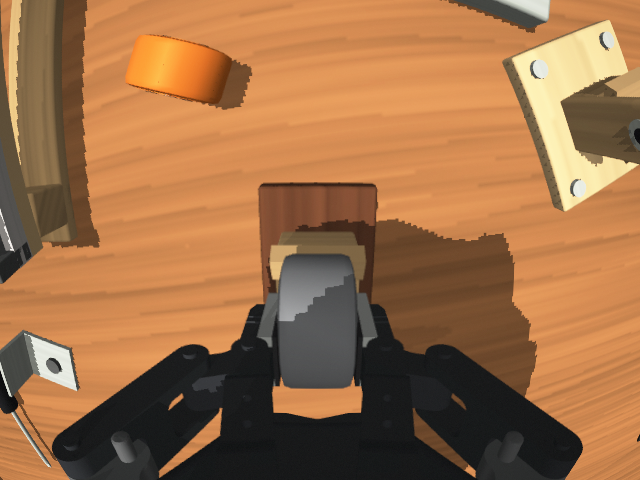

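{"name": "carry_out", "arguments": {
  "moves": [
    [[-0.2, -0.1, -0.2], [0, 0, 0], 220],
    [[-0.2, -0.1, -0.4], [0, 0, 0], 220],
    [[-0.2, -0.1, -0.4], [0, 0, 0], 220]
  ]
}}

```text
time_s: 6.25
ee_pos: [0.4413, -0.1133, 0.0806]
tcp_rot: [3.141, -0.001, -0.156]
ft_force: [-2.3, 0.2, 12.3]
finger_gap: 0.0276
```

Contact: the wheel is resting on the V. Releasing it now.

{"name": "carry_out", "arguments": {
  "moves": [
    [[0, 0, 0], [0, 0, 0], 190],
    [[0, 0, 0], [0, 0, 0], 120],
    [[0, 0, 0], [0, 0, 0], 0],
    [[0, 0, 0], [0, 0, 0], 0],
    [[0, 0, 0], [0, 0, 0], 0]
  ]
}}

```text
time_s: 6.88
ee_pos: [0.4413, -0.1129, 0.0792]
tcp_rot: [3.142, 0.0, -0.155]
ft_force: [0.2, 0.0, 0.1]
finger_gap: 0.0852
```

{"name": "carry_out", "arguments": {
  "moves": [
    [[0, 0, 4], [0, 0, 0], 0],
    [[0, 0, 9], [0, 0, 0], 0],
    [[0, 0, 9], [0, 0, 0], 0],
    [[0, 0, 9], [0, 0, 0], 0]
  ]
}}

```text
time_s: 7.38
ee_pos: [0.441, -0.1129, 0.1691]
tcp_rot: [3.142, 0.0, -0.155]
ft_force: [-0.4, -0.4, -0.4]
finger_gap: 0.0857
```

Run:
```python
from h import *
for n in ['wrist','scene']: grab(n,n+'6')
s=env.state();print(s['time_s'],s['ee_pos'],s['tcp_rot'],s['ft_force'],s['finger_gap'],s['q'])
crop('scene6','s6',160,200,360,340,4)
```

```text
7.475 [ 0.44046735 -0.11277138  0.16835571] [ 3.14153828e+00  2.37361938e-03 -1.55083275e-01] [0.00484384 0.06738129 0.5091103 ] 0.08530922952954238 [ 0.15638372  0.58587403 -0.01121704  2.1322727   0.01509822  0.42589181
 -1.59260675]
```

View pics/s6.png

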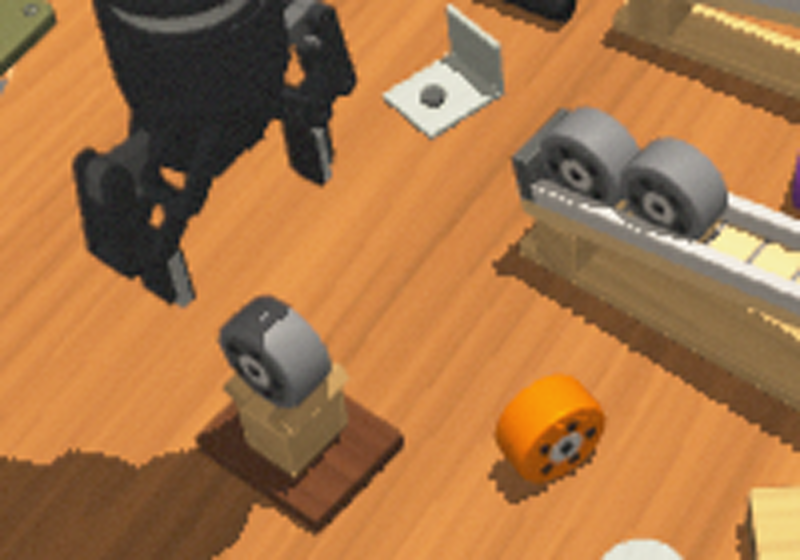

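View pics/wrist6.png

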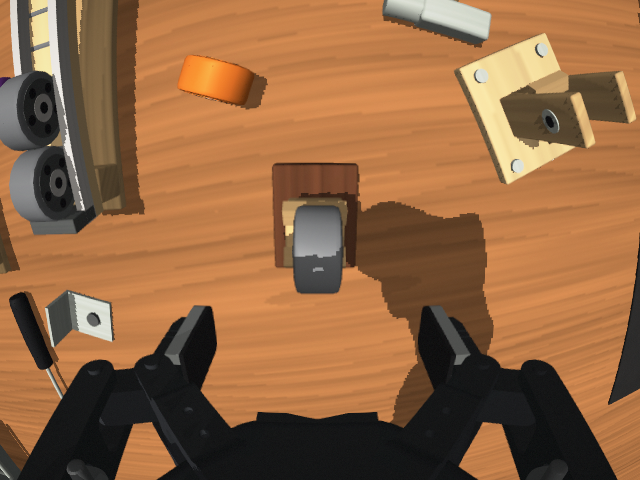

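The wheel stands upright in the V and the lane wheels are at the stop. Next I turn the tool a quarter turn for the tread grasp.

{"name": "carry_out", "arguments": {
  "moves": [
    [[0, 0, 0], [0, 0, 0.18], 0],
    [[0, 0, 0], [0, 0, 0.36], 0],
    [[0, 0, 0], [0, 0, 0.54], 0],
    [[0, 0, 0], [0, 0, 0.72], 0],
    [[0, 0, 0], [0, 0, 0.9], 0]
  ]
}}

```text
time_s: 8.1
ee_pos: [0.4405, -0.1128, 0.1681]
tcp_rot: [-3.139, 0.001, 0.751]
ft_force: [0.7, -0.2, 0.5]
finger_gap: 0.0856
```

{"name": "carry_out", "arguments": {
  "moves": [
    [[0, 0, 0], [0, 0, 0.18], 0],
    [[0, 0, 0], [0, 0, 0.36], 0],
    [[0, 0, 0], [0, 0, 0.54], 0],
    [[0, 0, 0], [0, 0, 0.667], 0],
    [[0, 0, 0], [0, 0, 0.667], 0]
  ]
}}

```text
time_s: 8.72
ee_pos: [0.4405, -0.1128, 0.1682]
tcp_rot: [-3.139, -0.001, 1.41]
ft_force: [0.3, 0.7, -0.5]
finger_gap: 0.0852
```

Run:
```python
from h import *
grab('wrist','wrist7')
s=env.state();print(s['time_s'],s['ee_pos'],s['tcp_rot'],s['ft_force'],s['finger_gap'],s['q'])
crop('wrist7','w7',230,170,400,320,4.7)
```

```text
8.775 [ 0.44066049 -0.11283195  0.16840778] [-3.13948531e+00 -7.27642728e-04  1.40930711e+00] [ 0.43090745 -0.20372143 -0.41091139] 0.08531234457182493 [ 0.44238038  0.61359463 -0.45643615  2.11760928  0.53007003  0.52379609
 -0.57097602]
```

View pics/w7.png

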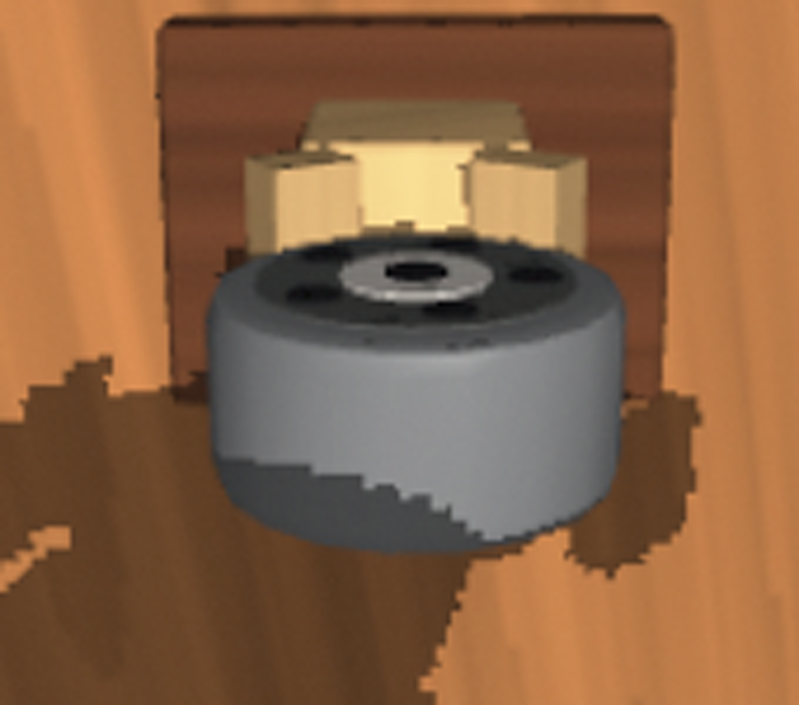

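View pics/wrist7.png

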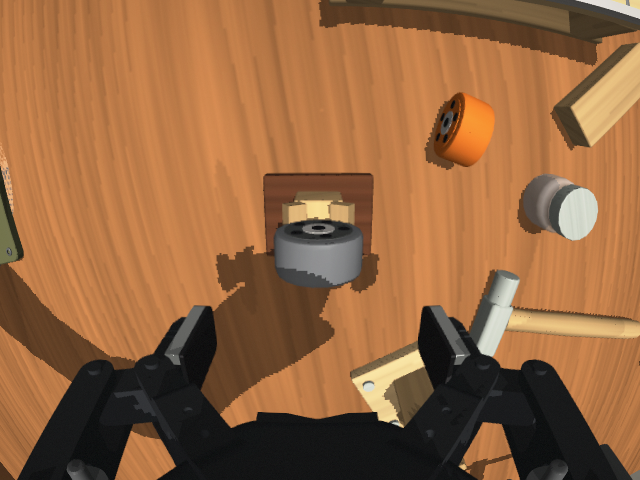

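Run:
```python
from h import *
W=load('wrist7'); p=atz(W,318.5,227.9,.090,True); a=1.5708-.158
print(p,'centre',p-.014*np.array([np.cos(a),np.sin(a),0]))
```

```text
[ 0.44341716 -0.09931457  0.09      ] centre [ 0.44121441 -0.1131402   0.09      ]
```

{"name": "carry_out", "arguments": {
  "moves": [
    [[0.05, 0, -4], [0, 0, 0], 0],
    [[0.05, 0, -8], [0, 0, 0], 0],
    [[0.05, 0, -10.2], [0, 0, 0], 0],
    [[0.05, 0, -10.2], [0, 0, 0], 0],
    [[0.05, 0, -10.2], [0, 0, 0], 60]
  ]
}}

```text
time_s: 9.4
ee_pos: [0.4421, -0.1129, 0.0678]
tcp_rot: [3.141, 0.0, 1.411]
ft_force: [0.6, -0.0, -0.1]
finger_gap: 0.0695
```

{"name": "carry_out", "arguments": {
  "moves": [
    [[0, 0, 0], [0, 0, 0], 110],
    [[0, 0, 0], [0, 0, 0], 140],
    [[0, 0, 0], [0, 0, 0], 140],
    [[0, 0, 0], [0, 0, 0], 140]
  ],
  "squeeze": 40
}}

```text
time_s: 9.9
ee_pos: [0.4412, -0.1131, 0.0682]
tcp_rot: [-3.142, 0.0, 1.411]
ft_force: [-3.2, 1.2, 7.1]
finger_gap: 0.0551
```

Run:
```python
from h import *
grab('wrist','wrist8');grab('scene','scene8')
s=env.state();print(s['time_s'],s['ee_pos'],s['tcp_rot'],s['ft_force'],s['wrist_torque'],s['finger_gap'])
crop('scene8','s8',160,200,310,340,4.5)
```

```text
10.0 [ 0.44118558 -0.113119    0.06819136] [-3.14158606e+00  4.24285419e-04  1.41127384e+00] [-2.55226989  1.08417529  8.20944961] [0.18266648 0.61901016 0.00697475] 0.054873590802574146
```

View pics/s8.png

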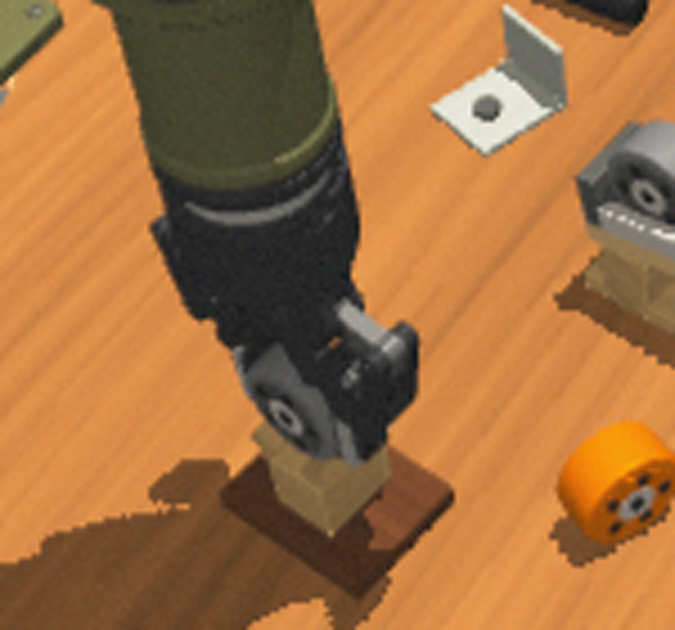

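View pics/wrist8.png

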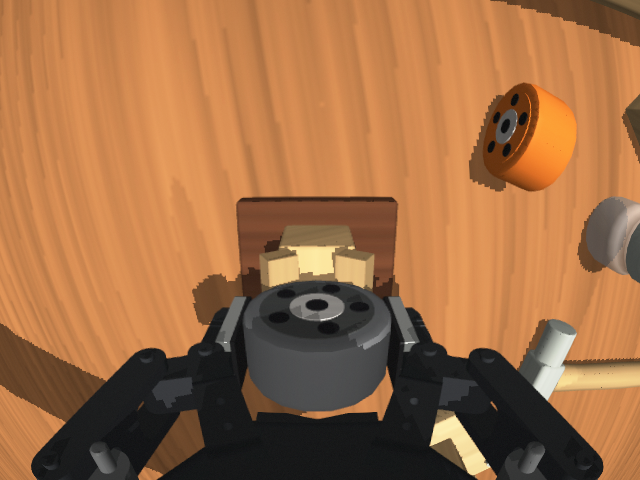

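{"name": "carry_out", "arguments": {
  "moves": [
    [[0, 0, 1], [0, 0, 0], 140],
    [[0, 0, 5], [0, 0, 0], 140],
    [[0, 0, 10], [0, 0, 0], 140],
    [[0, 0, 10], [0, 0, 0], 140]
  ]
}}

```text
time_s: 10.5
ee_pos: [0.4445, -0.1133, 0.171]
tcp_rot: [3.133, -0.001, 1.411]
ft_force: [0.8, 0.2, -1.3]
finger_gap: 0.0548
```

{"name": "carry_out", "arguments": {
  "moves": [
    [[1.5, -4, 0], [0, 0, 0.12], 140],
    [[3, -8, 0], [0, 0, 0.25], 140],
    [[5, -13, 0], [0, 0, 0.37], 140],
    [[6.5, -17.5, 0], [0, 0, 0.495], 140],
    [[7.4, -19.9, 0], [0, 0, 0.495], 140]
  ]
}}

```text
time_s: 11.12
ee_pos: [0.5152, -0.3158, 0.1665]
tcp_rot: [-3.141, 0.0, 1.903]
ft_force: [-0.1, 1.2, -0.3]
finger_gap: 0.0546
```

Run:
```python
from h import *
for n in ['wrist','scene','top']: grab(n,n+'9')
s=env.state();print(s['time_s'],s['ee_pos'],s['tcp_rot'],s['ft_force'],s['finger_gap'],s['q'])
crop('scene9','s9',100,260,300,440,4)if 0 else crop('scene9','s9',110,260,290,440,3.3)
```

```text
11.275 [ 0.51518656 -0.31311138  0.16654109] [-3.14106722e+00 -6.01394556e-04  1.90366018e+00] [ 0.7159587   1.72186294 -0.92244168] 0.05494386761181577 [ 0.843799    0.81769669 -0.68481763  1.68184539  0.64151666  0.88033637
  0.22287926]
```

View pics/s9.png

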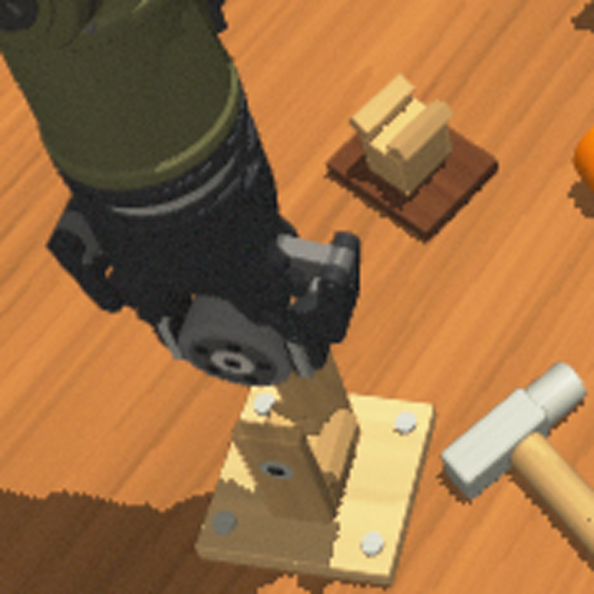

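View pics/wrist9.png

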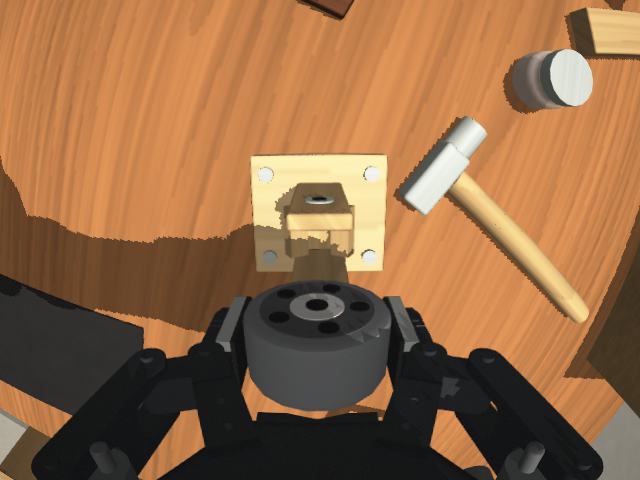

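Run:
```python
from h import *
crop('wrist9','w9',235,140,400,330,3.6)
```

```text
(no output)
```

View pics/w9.png

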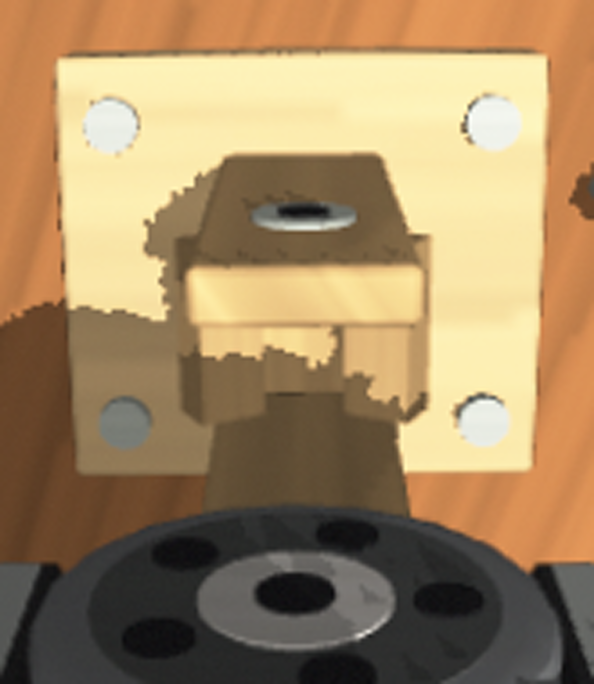

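Run:
```python
from h import *
W=load('wrist9')
b=lambda p,z,o=(235,140),s=3.6:atz(W,*(np.array(p)/s+np.array(o)),z,True)
R=np.array([b(p,.016) for p in [(57,57),(547,55),(532,470),(77,472)]]);print('base',R.round(4),R.mean(0))
for i in range(4):
    e=R[(i+1)%4]-R[i];print(np.linalg.norm(e),np.arctan2(e[1],e[0]))
C=np.array([b(p,.118) for p in [(187,268),(423,265),(420,322),(190,325)]]);print('cheek',C.round(4),C.mean(0)); e=C[1]-C[0]; print(np.linalg.norm(e),np.arctan2(e[1],e[0]))
c=C.mean(0); y=.335+np.pi/2; print('ctr from cheek',c-.023*np.array([np.cos(y),np.sin(y),0]))
h=b((303,213),.085);print('hole outer',h,h-.028*np.array([np.cos(y),np.sin(y),0]))
w=b((295,593),.1885);print('wheel face',w,w-.014*np.array([np.cos(y),np.sin(y),0]))
```

```text
base [[ 0.448  -0.2839  0.016 ]
 [ 0.5496 -0.2481  0.016 ]
 [ 0.5832 -0.3408  0.016 ]
 [ 0.4803 -0.377   0.016 ]] [ 0.51525422 -0.31244201  0.016     ]
0.10777274250983432 0.33824242093556717
0.0985301778498468 -1.2234388416755606
0.10909901298653873 -2.8031354004729057
0.0985504528381662 1.9046940406783572
cheek [[ 0.4898 -0.2925  0.118 ]
 [ 0.5224 -0.2807  0.118 ]
 [ 0.5251 -0.2891  0.118 ]
 [ 0.4929 -0.3007  0.118 ]] [ 0.50754429 -0.2907716   0.118     ]
0.034720105338386376 0.3471858522181646
ctr from cheek [ 0.51510598 -0.31249304  0.118     ]
hole outer [ 0.50564276 -0.28586178  0.085     ] [ 0.51484829 -0.31230527  0.085     ]
wheel face [ 0.51004174 -0.30201141  0.1885    ] [ 0.5146445  -0.31523315  0.1885    ]
```

Run:
```python
from h import *
W=load('wrist8'); y=1.411
for z in (.088,.09,.092):
    w=atz(W,316.5,304.8,z,True);print(z,w-.014*np.array([np.cos(y),np.sin(y),0]))
s=env.state();print(s['ee_pos'],s['tcp_rot'])
```

```text
0.088 [ 0.44093716 -0.11383567  0.088     ]
0.09 [ 0.44111398 -0.11276348  0.09      ]
0.092 [ 0.4412908  -0.11169128  0.092     ]
[ 0.51518656 -0.31311138  0.16654109] [-3.14106722e+00 -6.01394556e-04  1.90366018e+00]
```

{"name": "carry_out", "arguments": {
  "moves": [
    [[0, 0.05, -1.5], [0, 0, 0.005], 140],
    [[0, 0.05, -3], [0, 0, 0.005], 140],
    [[0, 0.05, -4], [0, 0, 0.005], 140],
    [[0, 0.05, -4], [0, 0, 0.005], 140]
  ]
}}

```text
time_s: 11.78
ee_pos: [0.5151, -0.3108, 0.1261]
tcp_rot: [-3.14, -0.002, 1.913]
ft_force: [0.4, 0.6, -0.1]
finger_gap: 0.0549
```

Run:
```python
from h import *
for n in ['wrist','scene']: grab(n,n+'10')
s=env.state();print(s['time_s'],s['ee_pos'],s['tcp_rot'],s['ft_force'],s['finger_gap'])
crop('wrist10','w10',225,160,410,420,2.3)
crop('scene10','s10',110,290,290,440,4)
```

```text
11.875 [ 0.51601368 -0.3112326   0.12733442] [ 3.14135113e+00 -2.40775750e-05  1.91216775e+00] [-0.56606351  0.34202403 -0.16859347] 0.05496463388788474
```

View pics/w10.png

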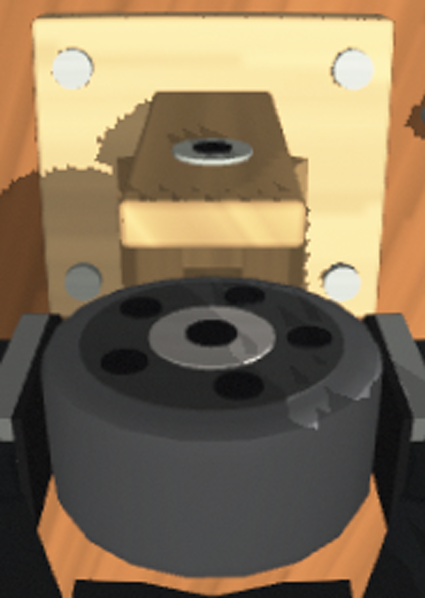

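View pics/s10.png

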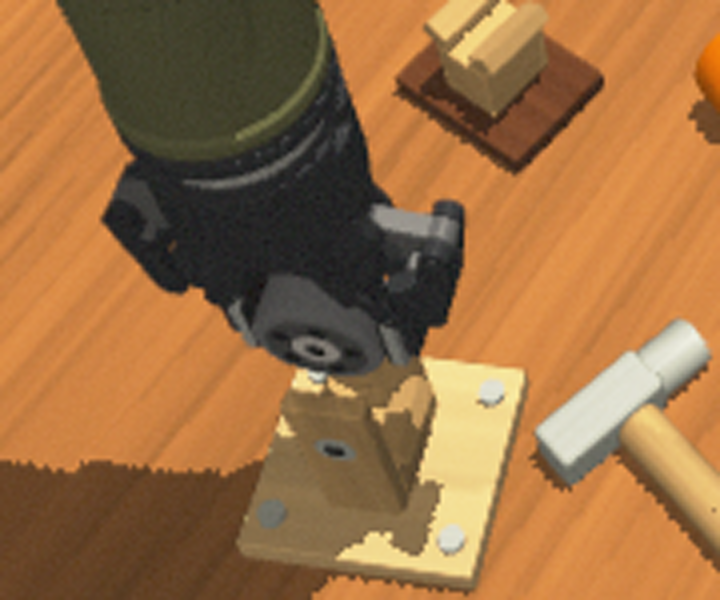

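Run:
```python
from h import *
W=load('wrist10'); s=2.3;o=np.array((225,160))
b=lambda p,z:atz(W,*(np.array(p)/s+o),z,True)
y=.338+np.pi/2; u=np.array([np.cos(y),np.sin(y),0])
C=np.array([b(p,.118) for p in [(120,201),(303,199),(301,245),(122,247)]]);print('cheek',C.round(4),'ctr',C.mean(0)-.023*u); e=C[1]-C[0];print(np.linalg.norm(e),np.arctan2(e[1],e[0]))
for z in (.147,.149): print('wheel',b((211,333),z)-.014*u)
print('hole',b((212,147),.085)-.028*u)
R,t,*_=cam(W);print(-R.T@t); s=env.state();print(s['ee_pos'])
```

```text
cheek [[ 0.4898 -0.2921  0.118 ]
 [ 0.5218 -0.2802  0.118 ]
 [ 0.5249 -0.289   0.118 ]
 [ 0.4929 -0.3009  0.118 ]] ctr [ 0.51497529 -0.31224074  0.118     ]
0.03419587841049652 0.35553343906093354
wheel [ 0.51460625 -0.31099752  0.147     ]
wheel [ 0.51425079 -0.30997852  0.149     ]
hole [ 0.51479385 -0.31174766  0.085     ]
[ 0.48845023 -0.23611708  0.2680451 ]
[ 0.51601368 -0.3112326   0.12733442]
```

{"name": "carry_out", "arguments": {
  "moves": [
    [[0, -0.1, -1.3], [0, 0, 0], 140],
    [[0, -0.1, -2.6], [0, 0, 0], 140],
    [[0, -0.1, -4], [0, 0, 0], 140],
    [[0, -0.1, -5], [0, 0, 0], 140],
    [[0, -0.1, -5.5], [0, 0, 0], 140]
  ]
}}

```text
time_s: 12.5
ee_pos: [0.5155, -0.3122, 0.0713]
tcp_rot: [-3.141, -0.001, 1.912]
ft_force: [-0.7, 0.4, -0.5]
finger_gap: 0.0554
```

{"name": "carry_out", "arguments": {
  "moves": [
    [[0, 0, -0.3], [0, 0, 0], 140],
    [[0, 0, -0.5], [0, 0, 0], 140],
    [[0, 0, -0.7], [0, 0, 0], 140],
    [[0, 0, -0.7], [0, 0, 0], 140]
  ]
}}

```text
time_s: 13.0
ee_pos: [0.5158, -0.3125, 0.0654]
tcp_rot: [3.142, 0.0, 1.912]
ft_force: [-0.7, 0.1, -0.7]
finger_gap: 0.0549
```

Run:
```python
from h import *
for n in ['wrist','scene']: grab(n,n+'11')
s=env.state();print(s['time_s'],s['ee_pos'],s['tcp_rot'],s['ft_force'],s['finger_gap'])
crop('wrist11','w11',225,160,410,420,2.3)
crop('scene11','s11',110,290,290,440,4)
```

```text
13.1 [ 0.515905   -0.31248365  0.06545643] [3.14131556e+00 1.58455433e-04 1.91178477e+00] [-0.69835443  0.07575014 -0.50251236] 0.054899309176841
```

View pics/w11.png

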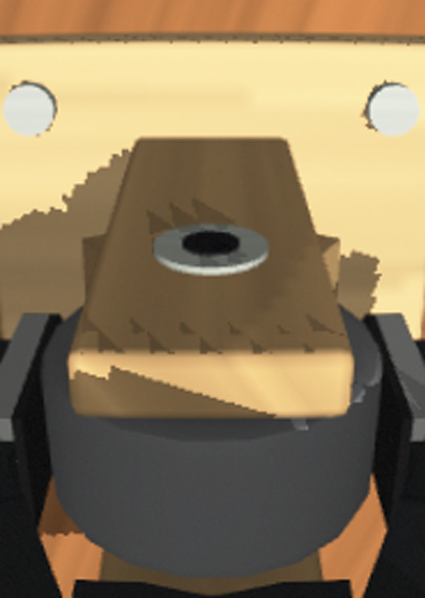

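View pics/s11.png

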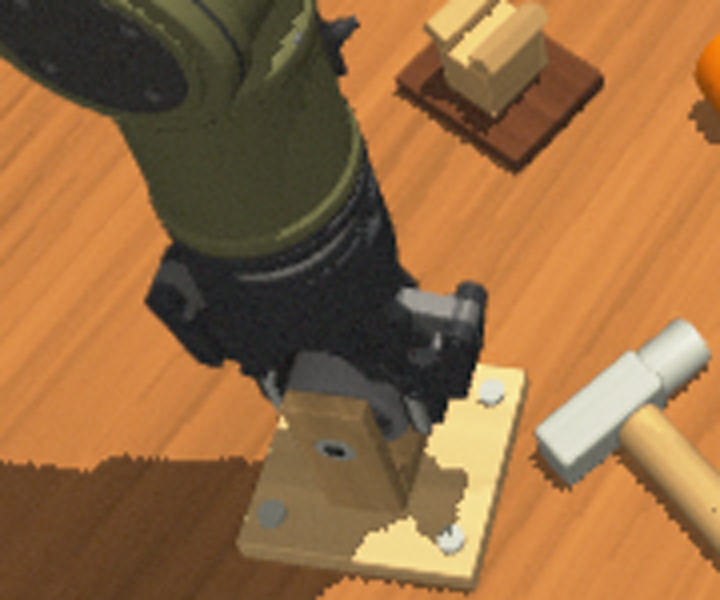

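The wheel is between the cheeks with no contact so far; a few millimetres more.

{"name": "carry_out", "arguments": {
  "moves": [
    [[-0.05, 0, -0.15], [0, 0, 0], 140],
    [[-0.05, 0, -0.3], [0, 0, 0], 140],
    [[-0.05, 0, -0.3], [0, 0, 0], 140]
  ]
}}

```text
time_s: 13.48
ee_pos: [0.5157, -0.3125, 0.0633]
tcp_rot: [3.141, 0.001, 1.912]
ft_force: [-1.3, 0.9, 6.7]
finger_gap: 0.0548
```

It has seated (6.7 N). Releasing and retreating straight up.

{"name": "carry_out", "arguments": {
  "moves": [
    [[0, 0, 0], [0, 0, 0], 100],
    [[0, 0, 0], [0, 0, 0], 60],
    [[0, 0, 0], [0, 0, 0], 0],
    [[0, 0, 0], [0, 0, 0], 0],
    [[0, 0, 0], [0, 0, 0], 0]
  ]
}}

```text
time_s: 14.1
ee_pos: [0.5153, -0.3124, 0.0622]
tcp_rot: [-3.142, -0.0, 1.912]
ft_force: [-0.5, 0.7, -0.6]
finger_gap: 0.0853
```

{"name": "carry_out", "arguments": {
  "moves": [
    [[0, 0, 3], [0, 0, 0], 0],
    [[0, 0, 8], [0, 0, 0], 0],
    [[0, 0, 13], [0, 0, 0], 0],
    [[0, 0, 15], [0, 0, 0], 0],
    [[0, 0, 15], [0, 0, 0], 0]
  ]
}}

```text
time_s: 14.72
ee_pos: [0.5163, -0.3127, 0.2138]
tcp_rot: [3.139, 0.003, 1.912]
ft_force: [0.0, -1.3, -0.2]
finger_gap: 0.0855
```

Run:
```python
from h import *
for n in ['wrist','scene','top']: grab(n,n+'12')
s=env.state();print(s['time_s'],s['ee_pos'],s['tcp_rot'],s['ft_force'],s['finger_gap'])
crop('wrist12','w12',235,140,400,330,3.6)
crop('scene12','s12',150,200,390,440,3)if 0 else crop('scene12','s12',150,200,390,400,3.2)
```

```text
14.875 [ 0.51427314 -0.31233972  0.21083065] [-3.13949588e+00 -1.63473905e-03  1.91188176e+00] [-0.54061626 -0.41113138  0.46349941] 0.0856268652378476
```

View pics/w12.png

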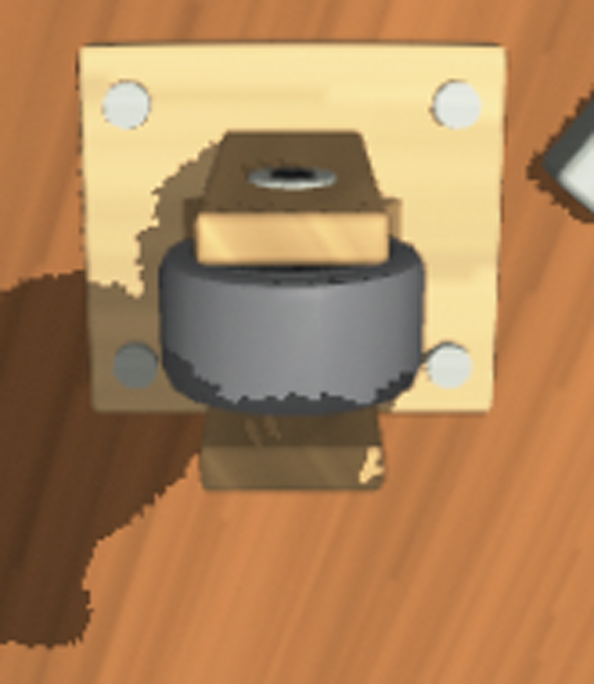

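View pics/scene12.png

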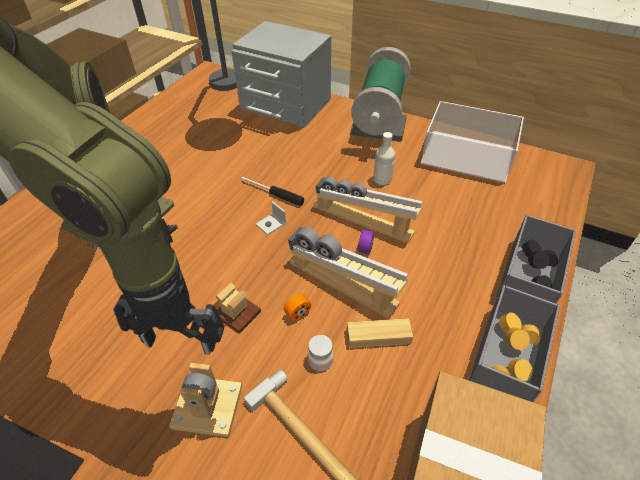

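Run:
```python
from h import *
W=load('wrist12')
b=lambda p,z:atz(W,*(np.array(p)/3.6+np.array((235,140))),z,True)
n,f=b((292,288),.112),b((292,408),.112); print(n,f,(n+f)/2,np.linalg.norm(n-f))
l,r=b((160,330),.085),b((424,330),.085); print((l+r)/2,np.linalg.norm(l-r))
C=np.array([b(p,.118) for p in [(197,213),(388,213),(387,264),(198,264)]]);print(C.mean(0)-.023*np.array([np.cos(1.909),np.sin(1.909),0]))
# compare lane hubs with earlier
crop('scene12','s12l',270,210,420,320,5); crop('scene12','s12f',170,350,250,440,6)
```

```text
[ 0.51131827 -0.30147178  0.112     ] [ 0.51940566 -0.32426466  0.112     ] [ 0.51536196 -0.31286822  0.112     ] 0.02418514799907227
[ 0.51687239 -0.31722697  0.085     ] 0.05607596493409476
[ 0.51534484 -0.31272215  0.118     ]
```

View pics/s12l.png

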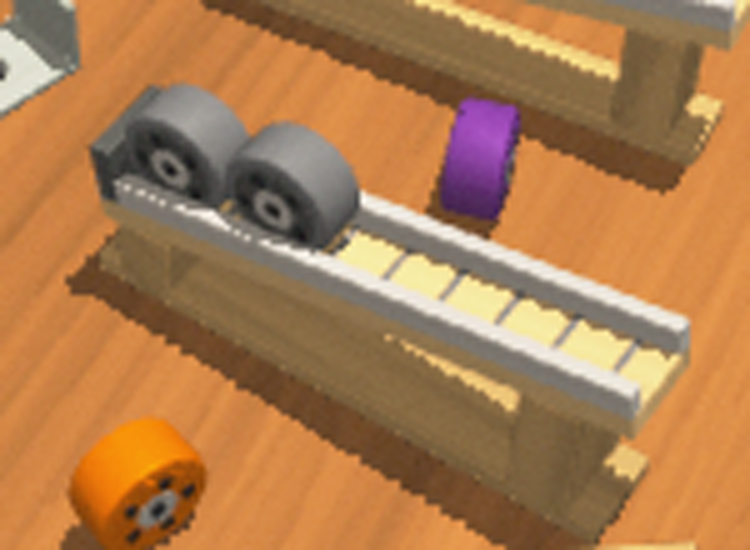

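View pics/s12f.png

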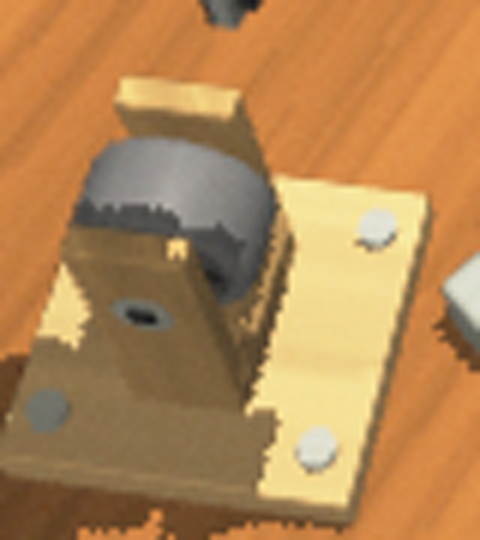

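Everything checks out, and the tool hangs clear about 0.1 m above the wheel. Handing in.

```bash
python3 -c "
from rig import env
print(env.job_done())"
```

```text
the job is handed in; nothing more can be done
None
```

I stood the front large wheel in the V of the rest and let go of it. I then regripped it across the tread, lowered it into the fork jig and let go. The job was handed in at about 15 s of the 59 s; `env.job_done()` gave no verdict.

- **Wheel in the fork:** its top measures (0.5154, -0.3129), within about 1 mm of the fork centre I measured at (0.5151, -0.3124). It looks in line between the cheeks. I did not measure its seated height directly: lowering stopped at about 7 N with the tool near the expected depth.
- **Lane:** the second and third wheels sit at the end stop, at the same pixels the first two held at the start.
- **Everything else:** by eye, the small wheels and bench objects are where they were. The gripper was open and clear when I handed in.
- **Disagreements:** the scene camera was 5–8 mm off from the top and wrist cameras, which agreed to about 1 mm, so I used those two. When I closed on the wheel in the lane, the tool read about 6 N upward, probably the fingertips touching the guide tops. Nothing visibly moved.

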